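# Load the tumbling barrel and switch the tumbler on

### The arm

A 6-joint arm with a two-finger parallel gripper is mounted at the origin on the work surface. World frame = base frame: x ahead of the robot, y to its left, z up, the work surface at z = 0. Lengths are in m, angles in degrees, forces in N, time in s.
With the tool pointing down it reaches from about 0.375 to 0.9 m from the base axis. Payload 3.1 kg.
Tool frame: the origin (TCP) lies between the finger pads; the fingertips stand 22 mm ahead of it and the grasp point (between the pads) lies 3 mm ahead of it (bot.tip_extent is the distance from the TCP to the fingertips, in m); y points along the fingers, z is the direction in which the jaws open and shut, and the axes are right-handed (so a half turn about y gives the same grasp; the last joint's range is limited). The gripper opens to 87 mm and grips with 3 to 60 N. Pads are 19 mm wide; open, the fingers measure 117 mm over their backs; the gripper's body (75 mm by 190 mm) begins 51 mm behind the grasp point.
Start: joints at [64.83, 30.224, 82.088, -0, 67.689, -10.227], TCP at [0.161, 0.604, 0.245] pointing down, gripper open.
Joint ranges: [-176.69, 176.69], [-43.24, 126.21], [12.49, 139.97], [-82, 262], [0, 151.66], [-163.58, 163.58]. Speed limits (degrees/s): [159.86, 159.86, 180, 180, 180, 180].

### API

Orientations are given as a 3x3 rotation matrix whose columns are the frame's x, y, z axes.
In Python, from rig import bot, eyes, models gives the robot as it stands. The module is installed in compiled form; this text tells all that it offers.
- The arm moves only by the tool arm_command, never from a script. Its arguments are lists of equal length, an entry for each row: "translation": the shift along the tool's x, y, z each as a share of 0.08 m, from -1 to 1, a list of three; "rotation": the turn, a rotation vector about the tool's x, y, z each as a share of 60 degrees, from -1 to 1, a list of three; "grip": the closure, from -1 (fully open) to 1 (shut), so that 0 is half open. In form: {"translation": [[x, y, z], ...], "rotation": [[rx, ry, rz], ...], "grip": [grip, ...]}. A call has 1 to 5 rows; each row is the pose to reach, as a shift and turn from the pose commanded when the call began, along the tool's axes at that moment; what a row does not reach only later rows make up. A row lasts 1/10 s, in which the tool goes at most 50 mm and 8.59 degrees, less where a joint would pass 70% of its speed; a pose out of reach is approached as far as the arm can. A call with a number of a shift or a turn outside -1 to 1 is refused whole. A call with a gripper value outside its range is refused whole. The fingers move at their own pace and stop on an object; the grip force is fixed at half the most. Time passes only in rows, so rows that repeat a pose let the fingers close. It gives the time, the measured TCP pose, the force and the opening at its end, in the units of the state.
- bot.read_state(): the state, without advancing time (a new reading comes with each control period).
- eyes.capture(name): name is "scene" or "top" or "wrist"; returns a dict with "image" (400x640x3 uint8, blue, green, red), "mtx" (3x3 intrinsics, pixels), "rvec" (rotation vector, rad) and "tvec" (3), from world to camera coordinates, as OpenCV has them; the wrist camera has in their place "hand_eye" (4x4, takes a point from camera to tool coordinates, whose origin is the TCP and whose axes are the tool frame's). Camera axes: x right, y down, z forward; pixel columns grow to the right and rows downward; lengths in m; the calibration is good to about 2 mm. A picture is of the moment at which its call begins: read the wrist's pose just before it. There is no depth.
- bot.hand_in(): hands the job in, once; it reports no verdict.
Trained networks look in the newest picture that a camera, given by its name, has taken for a name from the list of things; names that differ only in an ending like _2 or _b are one class to them, and where a whole thing is asked for, a point or a joint stands for the part that bears it (a point fixed in the world has none). Each returns a list of dicts, best first, with "conf" (0 to 1); they miss things now and then, are a little off and sometimes report something else, mostly with a low value. They report only what shows in the picture. A call takes as long as a camera call. They do not tell look-alikes from the thing itself.
- models.recognise(camera, thing): "extent" ([left, top, right, bottom] as shares, 0 to 1, of the picture: columns of its width, rows of its height, round what is visible of it).
- models.spot_point(camera, thing): "point" ([column, row] as shares, 0 to 1, of the picture: columns of its width, rows of its height: a listed point, or the origin of a listed thing).
The state is a dict: "time_s": time; "joint_positions": joint angles; "qvel": joint speeds; "tau": joint torques, N m; "position": TCP position; "tcp_rot": TCP orientation; "force": force on the tool from outside, world axes, zero at the start; "moment": the same for the moment, N m; "opening": opening from 0.0 (shut) to 1.0 (fully open).
Only numpy, scipy, OpenCV 4.12 (cv2) and the standard library are available. Lean on these libraries where they do the work, as an engineer would, in place of code of your own. Each camera call takes 0.05 s, during which the arm holds its last target. There are 200 camera calls.

### The job

Lay the closed tumbling barrel lengthways on the tumbler's two rollers, about midway between the motor housing and the end plate, setting it down gently rather than dropping it, and let go. Then switch the machine on, ready for its timer: lift the sprung clear hood on the switch box, flip the toggle under it over to the far side, towards the hood's hinge, and let the hood drop shut again. Leave the other things on the bench where they are.

Things in the scene. Friction and masses are not known exactly. Their poses are not given: they have to be found in the camera images.
- barrel_mid (a point): middle of the closed barrel, on its axis (y runs along the axis; x, z turn as it rolls). It lies on the wooden rest: steel tube 58 mm thick, a black rubber tyre 80 mm across and 18 mm wide at each end, 150 mm over the tyres, 114 mm of bare tube between them to grip across; a brass wing nut stands out 14 mm at the +y end. 0.45 to 0.8 kg. Either way round will do on the rollers.
- barrel: the closed barrel itself; origin and axes as barrel_mid
- rest: wooden barrel rest, fixed: two dowels 18 mm thick, axes 52 mm apart, tops 31 mm above the bench, between end boards 45 mm tall, 110 mm wide, 200 mm apart. Origin on the bench below its middle; y along the dowels. The barrel's axis on it is 63.5 mm above the bench.
- tumbler: barrel tumbler, fixed: base 190 mm (x) by 336 mm (y). x points to the far side, away from the robot, y left along the rollers, z up; origin on the bench below the middle of the roller bed. Motor housing from y -104 to -224 mm, flat top 88 mm above the bench, 190 mm in x; on it, at x -28 to 46 mm, y -164 mm, the switch box, 92 mm wide, 34 mm tall. End plate at y 104 to 112 mm, 85 mm tall, 150 mm in x.
- bed (a point): where the barrel's middle comes when it lies on both rollers: 92.6 mm above the bench, midway between housing and end plate (208 mm apart); fixed to the tumbler, axes as tumbler. The two black rubber rollers run along y: 22 mm thick, axes 56 mm apart in x, tops 61 mm above the bench; they turn stiffly.
- switch (a point): pivot of the toggle, on the switch box's top face (122 mm above the bench); fixed to the tumbler, axes as tumbler. The black toggle is a bat 10 mm thick with a 15 mm ball end, 48 mm from pivot to end; it swings in the x-z plane, 0.38 rad either side of upright.
- toggle (a joint): toggle, rad: 0 = off, leaning 0.38 rad to -x, the robot's side; 0.76 = on, leaning 0.38 rad to +x, towards the hood's hinge. It snaps over the middle (0.38) to the nearer end; about 1.2 N at the ball moves it.
- hinge (a point): middle of the hood's hinge axis, along y, at the switch box's far edge: 42 mm in x from the toggle's pivot and 6 mm above it; fixed, axes as tumbler. The clear plastic hood is a hollow box open below, 70 mm (x) by 77 mm (y), 52 mm tall, walls 3 mm (71 mm wide inside); its rim is 4 mm above the switch box when shut.
- lip (a point): underside of the hood's black lifting lip, a tab 62 mm wide (y) with a 10 mm rolled edge, at the lower front of the hood. It stands out 16 mm towards the robot from the hood, 18 mm from the switch box, so that a fingertip gets under it from the robot's side. The point is mid-width, 82 mm from the hinge, 6 mm from the lip's free edge; shut, 38 mm above the housing's top. Moves with the hood.
- hood (a joint): hood, rad: 0 = shut, growing as the lip is lifted, to 1.6. A spring shuts it: 1.5 to 3 N at the lip lifts it. It never stays open by itself, so it must be kept up (say, riding on the fingers that reach in under it) while the toggle is pushed.
- spare_barrel: bystander: an empty barrel of the same kind, open-mouthed, standing on its end, 80 mm across, 150 mm tall; origin under its middle
- spare_lid: bystander: steel barrel lid, a disc 72 mm across with a small knob, 22 mm tall, flat on the bench; origin under its middle
- jar: bystander: white jar with a black lid, 68 mm across, 95 mm tall; origin under its middle
- mallet: bystander: wooden mallet lying flat, 270 mm long along its y, head 85 by 44 mm at the +y end; origin on the bench near its middle
There are look-alikes about, which are no part of the job. What is shaped like the barrel but green is not meant.

How it is judged (in metres and radians):
On the way, in this order (a step that is already met when the one before it is completed fails the run):
1. the closed barrel lies on both rollers, along them and midway between housing and end plate, and is let go (x of barrel_mid in the frame of bed between -0.008 and 0.008 m and y of barrel_mid in the frame of bed between -0.015 and 0.015 m and z of barrel_mid in the frame of bed between -0.006 and 0.006 m and angle between the y axis of barrel_mid and the y axis of bed, either way round below 0.08 rad and contact force between the fingers and barrel below 0.05 N and linear speed of barrel below 0.02 m/s), for 0.3 s.
2. with the barrel on the rollers and the hood held up, the toggle is flipped on (x of barrel_mid in the frame of bed between -0.008 and 0.008 m and y of barrel_mid in the frame of bed between -0.015 and 0.015 m and z of barrel_mid in the frame of bed between -0.006 and 0.006 m and angle between the y axis of barrel_mid and the y axis of bed, either way round below 0.08 rad and value of joint hood above 0.25 rad and value of joint toggle above 0.6 rad), for 0.05 s.
At the end, for the whole second after the job is handed in: The closed barrel lies at rest and released on both rollers (middle within 15 mm of midway along them, within 8 mm across and 6 mm in height, axis within 0.08 rad of theirs), the toggle is on (joint above 0.6 rad) and the hood has dropped shut (joint under 0.05 rad) (all of step 1 and value of joint toggle above 0.6 rad and value of joint hood below 0.05 rad and velocity of joint hood below 0.1 rad/s); the robot touches nothing.
It fails at once if the barrel is dropped: it moves faster than 0.4 m/s (a fall of about 8 mm) while out of the fingers (linear speed of barrel above 0.4 m/s and contact force between the fingers and barrel below 0.05 N).
It fails at once if the tumbler is switched on while the barrel is not in its place on the rollers (value of joint toggle above 0.45 rad and not (x of barrel_mid in the frame of bed between -0.008 and 0.008 m and y of barrel_mid in the frame of bed between -0.015 and 0.015 m and z of barrel_mid in the frame of bed between -0.006 and 0.006 m and angle between the y axis of barrel_mid and the y axis of bed, either way round below 0.08 rad)).
It fails at once if another thing on the bench (spare barrel, spare lid, jar or mallet) is moved more than 20 mm (distance of any of spare_barrel, spare_lid, jar, mallet from where it was at the start of the episode above 0.02 m).
It also fails if it takes over 58 s, if anything falls off the work surface, if the arm or the gripper's body presses on something with over 40 N, if the wrist force passes 120 N, or if a joint passes its speed limit or range.

## Working session

There is one attempt and no reset: what is moved stays moved. The work goes in short steps, Python scripts to look and compute and a tool call to move; the robot and the scene stay as the last step left them, time stands still between calls to the robot, and variables do not carry over. Pictures are saved under pics/ and viewed, about 8 in all and at most 12, crops included, and the job is handed in when it is done.

Besides the shell and the picture viewer there is one more tool, called after "Call:" as name(argument=value, ...) on one line, values as JSON. arm_command: Moves the arm, as the interface text tells. Shift numbers are shares of 0.08 m and turn numbers shares of 60 degrees, none past 1 either way. Its arguments: {"type":"object","properties":{"translation":{"type":"array"},"rotation":{"type":"array"},"grip":{"type":"array"}},"required":["translation","rotation","grip"]}

```bash
mkdir -p pics; cat > h.py <<'E'
import numpy as np, cv2
from rig import bot, eyes, models
def cam(n):
    s=bot.read_state(); c=eyes.capture(n)
    if 'hand_eye' in c:
        T=np.eye(4);T[:3,:3]=s['tcp_rot'];T[:3,3]=s['position'];T=T@np.array(c['hand_eye'])
        R=T[:3,:3];o=T[:3,3]
    else:
        R=cv2.Rodrigues(np.array(c['rvec'],float))[0].T;o=-R@np.array(c['tvec'],float).ravel()
    return c['image'],np.array(c['mtx']),R,o
def ray(C,px):
    d=C[2]@np.linalg.inv(C[1])@np.array([px[0],px[1],1.]);return C[3],d/np.linalg.norm(d)
def onz(C,px,z):
    o,d=ray(C,px);return o+d*(z-o[2])/d[2]
def proj(C,P):
    p=C[1]@C[2].T@(np.array(P,float)-C[3]);return p[:2]/p[2]
def tri(rs):
    A=sum(np.eye(3)-np.outer(d,d) for o,d in rs);b=sum((np.eye(3)-np.outer(d,d))@o for o,d in rs)
    return np.linalg.solve(A,b)
E
python3 - <<'E'
from h import *
np.set_printoptions(precision=3,suppress=True)
Z={'barrel_mid':.0635,'bed':.0926,'switch':.122,'hinge':.128,'lip':.126,'tumbler':0,'rest':0,'spare_barrel':0,'spare_lid':0,'jar':0,'mallet':0}
ims=[]
for n in('scene','top'):
    C=cam(n);cv2.imwrite(f'pics/{n}.png',C[0]);print(n,C[3])
    for t,z in Z.items():
        for r in models.spot_point(n,t)[:3]:
            p=np.array(r['point'])*[640,400];print(t,round(r['conf'],2),p.round(),onz(C,p,z))
print(bot.read_state())
E
```

```text
scene [ 1.149 -1.009  1.089]
barrel_mid 0.97 [374. 157.] [0.499 0.311 0.064]
barrel_mid 0.92 [321. 131.] [0.246 0.348 0.064]
barrel_mid 0.72 [230. 306.] [ 0.521 -0.479  0.064]
bed 0.65 [345. 209.] [ 0.582 -0.017  0.093]
bed 0.2 [372. 166.] [0.539 0.227 0.093]
switch 0.63 [330. 238.] [ 0.628 -0.173  0.122]
hinge 0.9 [337. 241.] [ 0.653 -0.18   0.128]
lip 0.74 [317. 233.] [ 0.59  -0.181  0.126]
tumbler 0.76 [342. 231.] [ 0.578 -0.022  0.   ]
rest 0.96 [370. 164.] [0.47  0.348 0.   ]
spare_barrel 0.63 [429. 204.] [0.751 0.261 0.   ]
spare_lid 0.59 [296. 330.] [ 0.678 -0.407  0.   ]
spare_lid 0.47 [371. 164.] [0.475 0.349 0.   ]
jar 0.37 [341. 233.] [ 0.578 -0.029  0.   ]
mallet 0.84 [228. 306.] [ 0.48  -0.449  0.   ]
top [ 0.386 -0.017  1.397]
barrel_mid 0.9 [221. 201.] [0.483 0.346 0.064]
barrel_mid 0.89 [373. 253.] [ 0.295 -0.177  0.064]
barrel_mid 0.77 [215. 280.] [0.213 0.368 0.064]
bed 0.56 [329. 170.] [ 0.583 -0.027  0.093]
switch 0.82 [374. 156.] [ 0.624 -0.179  0.122]
hinge 0.88 [370. 146.] [ 0.654 -0.168  0.128]
lip 0.94 [376. 168.] [ 0.583 -0.186  0.126]
tumbler 0.81 [326. 175.] [ 0.575 -0.018  0.   ]
rest 0.94 [231. 203.] [0.481 0.328 0.   ]
spare_barrel 0.95 [250. 126.] [ 0.763  0.259 -0.   ]
spare_barrel 0.6 [222. 200.] [0.491 0.362 0.   ]
spare_lid 0.81 [428. 147.] [ 0.678 -0.399  0.   ]
jar 0.53 [324. 234.] [ 0.361 -0.009  0.   ]
mallet 0.6 [442. 202.] [ 0.47 -0.44  0.  ]
{'time_s': 1.2, 'joint_positions': array([ 64.83 ,  30.223,  82.087,   0.   ,  67.689, -10.228]), 'qvel': array([ 0.025,  0.03 , -0.075,  0.   ,  0.082,  0.026]), 'tau': array([ -0.001, -44.003, -17.698,   0.063,   0.051,  -0.   ]), 'position': array([0.161, 0.604, 0.245]), 'tcp_rot': array([[ 0.966,  0.   ,  0.258],
       [-0.258,  0.   ,  0.966],
       [-0.   , -1.   ,  0.   ]]), 'force': array([ 0.382, -0.042, -1.017]), 'moment': array([-0.037, -0.028, -0.012]), 'opening': 0.9994246105233904}
```

```bash
python3 - <<'E'
import cv2,numpy as np
a=cv2.imread('pics/top.png');b=cv2.imread('pics/scene.png')
a=cv2.resize(a[90:300,170:490],(800,525),interpolation=cv2.INTER_CUBIC)
b=cv2.resize(b[90:350,180:500],(738,600),interpolation=cv2.INTER_CUBIC)
cv2.imwrite('pics/topc.png',a);cv2.imwrite('pics/scc.png',b)
E
```

```text
(no output)
```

View pics/topc.png

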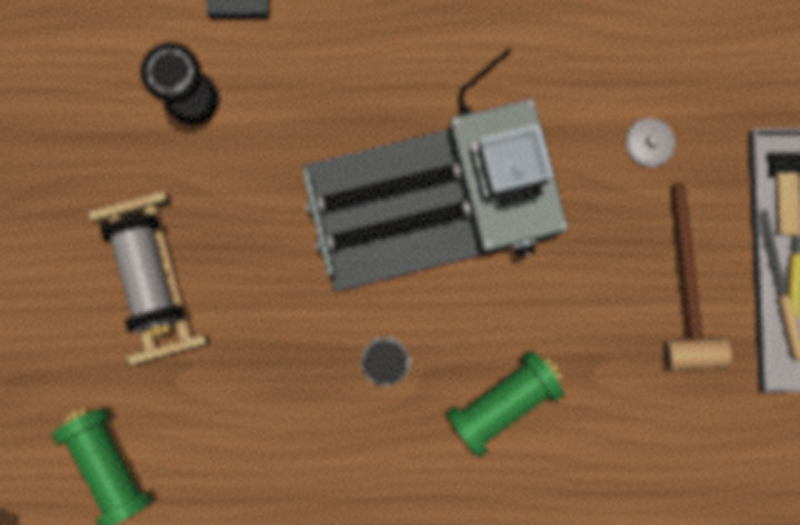

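View pics/scc.png

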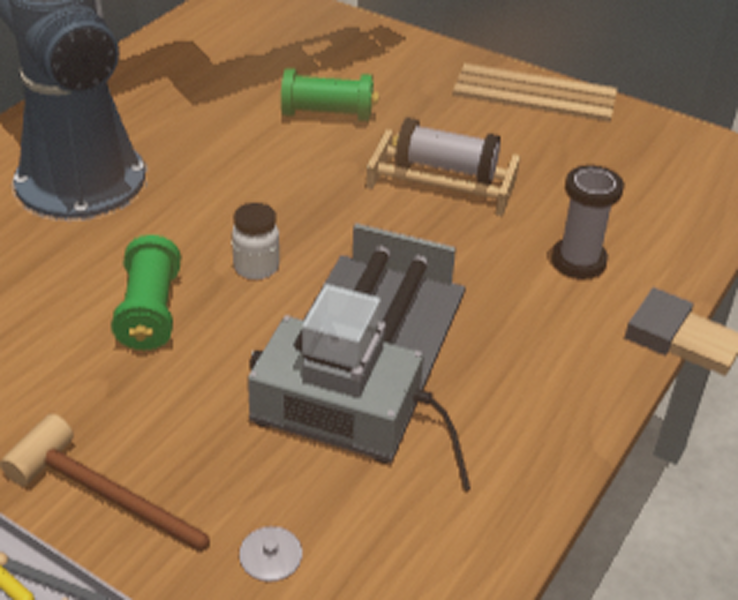

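The steel barrel with black tyres lies on the wooden rest at top-crop (145,275), i.e. full picture about (228,200). The green look-alikes are at crop (510,405) and (105,465). The upright spare is at (170,75). The grey one on the rest fits the description, and I'll confirm it from the wrist camera. The tumbler is yawed about +13° and the barrel axis is at about 15°.

Call:
arm_command(translation=[[1, 0, -1], [1, 0, -1], [1, 0, -1], [1, 0, -1]], rotation=[[0, -0.493, 0], [0, -0.493, 0], [0, -0.493, 0], [0, -0.493, 0]], grip=[-1, -1, -1, -1])

```text
time_s: 1.6
position: [0.2188, 0.5036, 0.2447]
tcp_rot: [[0.967, -0.0, -0.254], [0.254, -0.001, 0.967], [-0.001, -1.0, -0.001]]
force: [-0.1, -0.1, 0.5]
opening: 0.997
```

Call:
arm_command(translation=[[0.9, 0, -0.95], [0.9, 0, -0.95], [0.9, 0, -0.95]], rotation=[[0, 0, 0], [0, 0, 0], [0, 0, 0]], grip=[-1, -1, -1])

```text
time_s: 1.9
position: [0.3113, 0.4487, 0.2449]
tcp_rot: [[0.969, 0.003, -0.248], [0.248, 0.0, 0.969], [0.003, -1.0, -0.001]]
force: [-0.1, 0.2, -0.4]
opening: 1.003
```

Call:
arm_command(translation=[[0.9, 0, -0.95], [0.9, 0, -0.95], [0.9, 0, -0.95]], rotation=[[0, 0, 0], [0, 0, 0], [0, 0, 0]], grip=[-1, -1, -1])

```text
time_s: 2.2
position: [0.4003, 0.3934, 0.2448]
tcp_rot: [[0.969, 0.004, -0.248], [0.248, 0.0, 0.969], [0.004, -1.0, -0.001]]
force: [-0.9, 0.5, -0.2]
opening: 1.001
```

Call:
arm_command(translation=[[0.9, 0, -0.95], [0.9, 0, -0.95], [0.9, 0, -0.95], [0.9, 0, -0.95]], rotation=[[0, 0, 0], [0, 0, 0], [0, 0, 0], [0, 0, 0]], grip=[-1, -1, -1, -1])

```text
time_s: 2.6
position: [0.4847, 0.3397, 0.2443]
tcp_rot: [[0.968, -0.001, -0.25], [0.25, 0.0, 0.968], [-0.001, -1.0, 0.001]]
force: [-0.2, 0.1, -0.7]
opening: 1.003
```

```bash
python3 - <<'E'
from h import *
np.set_printoptions(precision=3,suppress=True)
C=cam('wrist');im=C[0].copy()
for t,z in (('barrel_mid',.0635),('rest',0)):
    for r in models.spot_point('wrist',t)[:2]:
        p=np.array(r['point'])*[640,400];print(t,r['conf'],p,onz(C,p,z))
P=np.array([.483,.34,.0635])
s=bot.read_state();print(s['time_s'],s['position'],s['tcp_rot'],C[3],C[2],proj(C,P))
cv2.imwrite('pics/w1.png',im)
E
```

```text
barrel_mid 0.87 [309.504 183.6  ] [0.488 0.325 0.064]
2.75 [0.482 0.341 0.244] [[ 0.967 -0.002 -0.254]
 [ 0.254 -0.     0.967]
 [-0.002 -1.     0.   ]] [0.405 0.317 0.385] [[-0.25   0.925  0.287]
 [ 0.968  0.239  0.076]
 [ 0.001  0.297 -0.955]] [324.91  182.006]
```

View pics/w1.png

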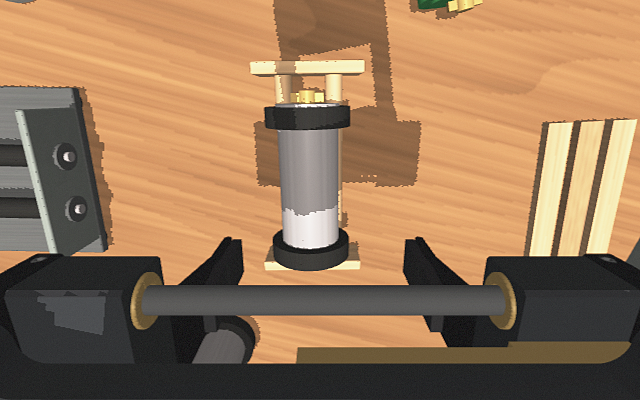

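The view shows the steel barrel with black tyres at (310,185), on the wooden rest, with its wing nut at the top (310,97). This is the one meant. I'll get its axis from the tyre edges.

```bash
cat > fit.py <<'E'
from h import *
from scipy.optimize import least_squares
np.set_printoptions(precision=4,suppress=True)
C=cam('wrist');im=C[0]
hsv=cv2.cvtColor(im,cv2.COLOR_BGR2HSV)
# rows: grey (low-sat) tube edges between tyres
L=[]
for v in range(135,226,10):
    row=im[v,230:400].astype(int);sat=row.max(1)-row.min(1)
    m=np.where(sat<25)[0]+230
    g=np.split(m,np.where(np.diff(m)>3)[0]+1);g=max(g,key=len);L.append((v,g[0],g[-1]))
print(L)
def sil(x,y,th,z=.0635):
    a=np.array([np.cos(th),np.sin(th),0]);n=np.array([-a[1],a[0],0]);return np.array([x,y,z]),a,n
# axis: for each row, rays of both edges; axis distance = .029 from both
def res(p):
    c,a,n=sil(p[0],p[1],p[2]);r=[]
    for v,l,rr in L:
        for u,s in((l-.5,1),(rr+.5,-1)):
            o,d=ray(C,(u,v));k=np.cross(a,d);k/=np.linalg.norm(k);r.append(abs((c-o)@k)-.029)
    r.append(((p[:2]-[.488,.325])@a[:2])*.1)
    return r
q=least_squares(res,[.488,.325,.25],loss='soft_l1',f_scale=.001);print(q.x,np.degrees(q.x[2]),np.abs(q.fun).max())
c,a,n=sil(*q.x)
for k in(-.075,-.057,.057,.075): print(k,proj(C,c+a*k),proj(C,c+a*k+[0,0,.04]))
E
python3 fit.py
```

```text
[(135, np.int64(276), np.int64(336)), (145, np.int64(277), np.int64(336)), (155, np.int64(277), np.int64(335)), (165, np.int64(278), np.int64(335)), (175, np.int64(278), np.int64(335)), (185, np.int64(279), np.int64(335)), (195, np.int64(280), np.int64(335)), (205, np.int64(280), np.int64(335)), (215, np.int64(281), np.int64(335)), (225, np.int64(281), np.int64(335))]
[0.4881 0.3247 0.2647] 15.164728930618093 0.001047260109286935
-0.075 [305.431  107.4265] [303.0172 108.9105]
-0.057 [305.8736 127.0383] [303.5672 131.1941]
0.057 [308.3638 237.3639] [306.613  254.6134]
0.075 [308.7138 252.8659] [307.0346 271.6963]
```

Call:
arm_command(translation=[[0.02, 0.5, -0.21], [0.02, 1, -0.21], [0.02, 1, -0.21]], rotation=[[0, -0.008, 0], [0, -0.008, 0], [0, -0.008, 0]], grip=[-1, -1, -1])

```text
time_s: 3.1
position: [0.4852, 0.3232, 0.16]
tcp_rot: [[0.965, -0.012, -0.262], [0.262, -0.005, 0.965], [-0.012, -1.0, -0.001]]
force: [-0.6, -0.3, -0.6]
opening: 1.002
```

Call:
arm_command(translation=[[0, 0.5, 0], [0, 1, 0], [0, 1, 0], [0, 1, 0]], rotation=[[0, 0, 0], [0, 0, 0], [0, 0, 0], [0, 0, 0]], grip=[-1, -1, -1, -1])

```text
time_s: 3.5
position: [0.4901, 0.325, 0.0858]
tcp_rot: [[0.965, 0.0, -0.262], [0.262, 0.0, 0.965], [0.0, -1.0, 0.0]]
force: [0.3, 0.3, 0.0]
opening: 1.001
```

Call:
arm_command(translation=[[0, 0.22, 0], [0, 0.22, 0], [0, 0.22, 0], [0, 0.22, 0]], rotation=[[0, 0, 0], [0, 0, 0], [0, 0, 0], [0, 0, 0]], grip=[-1, -1, -1, -1])

```text
time_s: 3.9
position: [0.4912, 0.3247, 0.0691]
tcp_rot: [[0.965, 0.003, -0.261], [0.261, 0.001, 0.965], [0.003, -1.0, 0.0]]
force: [0.3, -0.6, 0.6]
opening: 0.996
```

Call:
arm_command(translation=[[0, 0, 0], [0, 0, 0], [0, 0, 0], [0, 0, 0], [0, 0, 0]], rotation=[[0, 0, 0], [0, 0, 0], [0, 0, 0], [0, 0, 0], [0, 0, 0]], grip=[1, 1, 1, 1, 1])

```text
time_s: 4.4
position: [0.4896, 0.3261, 0.0674]
tcp_rot: [[0.966, -0.001, -0.259], [0.259, 0.004, 0.966], [0.0, -1.0, 0.004]]
force: [-3.4, 6.8, 2.5]
opening: 0.658
```

Call:
arm_command(translation=[[0, -0.1, 0], [0, -0.2, 0], [0, -0.4, 0], [0, -0.7, 0], [0, -1, 0]], rotation=[[0, 0, 0], [0, 0, 0], [0, 0, 0], [0, 0, 0], [0, 0, 0]], grip=[1, 1, 1, 1, 1])

```text
time_s: 4.9
position: [0.4893, 0.3232, 0.1468]
tcp_rot: [[0.965, -0.003, -0.261], [0.261, -0.002, 0.965], [-0.003, -1.0, -0.001]]
force: [0.8, 1.2, -6.1]
opening: 0.661
```

Call:
arm_command(translation=[[0, -0.5, 0], [0, -1, 0], [0, -1, 0], [0, -1, 0]], rotation=[[0, 0, 0], [0, 0, 0], [0, 0, 0], [0, 0, 0]], grip=[1, 1, 1, 1])

```text
time_s: 5.3
position: [0.4898, 0.3236, 0.2271]
tcp_rot: [[0.965, 0.0, -0.261], [0.261, -0.0, 0.965], [0.0, -1.0, -0.0]]
force: [-0.5, -0.3, -6.5]
opening: 0.657
```

Call:
arm_command(translation=[[0.1, 0, -0.3], [0.2, 0, -0.6], [0.3, 0, -0.9], [0.3, 0, -1], [0.3, 0, -1]], rotation=[[0, 0.143, 0], [0, 0.286, 0], [0, 0.429, 0], [0, 0.572, 0], [0, 0.715, 0]], grip=[1, 1, 1, 1, 1])

```text
time_s: 5.8
position: [0.5328, 0.2506, 0.2233]
tcp_rot: [[0.881, -0.007, 0.474], [-0.474, -0.003, 0.881], [-0.005, -1.0, -0.006]]
force: [-0.0, 0.0, -7.1]
opening: 0.66
```

Call:
arm_command(translation=[[0.2, 0, -0.2], [0.4, 0, -0.4], [0.6, 0, -0.6], [0.8, 0, -0.8], [1, 0, -1]], rotation=[[0, 0.143, 0], [0, 0.286, 0], [0, 0.429, 0], [0, 0.572, 0], [0, 0.715, 0]], grip=[1, 1, 1, 1, 1])

```text
time_s: 6.3
position: [0.5655, 0.1438, 0.2234]
tcp_rot: [[0.325, -0.008, 0.946], [-0.946, -0.001, 0.325], [-0.002, -1.0, -0.007]]
force: [1.2, -0.1, -6.7]
opening: 0.658
```

Call:
arm_command(translation=[[0.4, 0, -0.2], [0.8, 0, -0.4], [1, 0, -0.5], [1, 0, -0.5], [1, 0, -0.5]], rotation=[[0, 0.098, 0], [0, 0.098, 0], [0, 0.098, 0], [0, 0.098, 0], [0, 0.098, 0]], grip=[1, 1, 1, 1, 1])

```text
time_s: 6.8
position: [0.5548, 0.0561, 0.2246]
tcp_rot: [[0.231, -0.005, 0.973], [-0.973, 0.001, 0.231], [-0.002, -1.0, -0.005]]
force: [0.3, 0.4, -6.8]
opening: 0.659
```

```bash
python3 - <<'E'
from h import *
np.set_printoptions(precision=4,suppress=True)
Z={'bed':.0926,'switch':.122,'hinge':.128,'lip':.126,'tumbler':0}
C={n:cam(n) for n in('wrist','top','scene')}
for t,z in Z.items():
    rs=[]
    for n in C:
        for r in models.spot_point(n,t)[:1]:
            p=np.array(r['point'])*[640,400];rs.append(ray(C[n],p));print(t,n,round(r['conf'],2),p,onz(C[n],p,z))
    if len(rs)>1: print('   tri',tri(rs))
s=bot.read_state();print(s['time_s'],s['position'],s['tcp_rot'])
import pickle;pickle.dump(C,open('c2.pkl','wb'))
cv2.imwrite('pics/w2.png',C['wrist'][0])
E
```

```text
bed top 0.82 [325.696 167.2  ] [ 0.5914 -0.0176  0.0926]
bed scene 0.96 [345.088 211.2  ] [ 0.5865 -0.0256  0.0926]
   tri [ 0.5882 -0.0201  0.0902]
switch top 0.94 [373.184 158.08 ] [ 0.6154 -0.1777  0.122 ]
switch scene 0.84 [328.576 237.6  ] [ 0.6241 -0.1758  0.122 ]
   tri [ 0.6193 -0.1757  0.1188]
hinge top 0.68 [371.776 143.2  ] [ 0.6649 -0.1734  0.128 ]
hinge scene 0.62 [316.48 231.68] [ 0.5863 -0.1806  0.128 ]
   tri [ 0.631  -0.1891  0.1646]
lip top 0.84 [378.368 170.08 ] [ 0.5739 -0.1936  0.126 ]
lip scene 0.91 [314.368 233.32 ] [ 0.584  -0.1877  0.126 ]
   tri [ 0.5787 -0.1903  0.1248]
tumbler top 0.64 [327.616 171.6  ] [ 0.5896 -0.0245  0.    ]
tumbler scene 0.57 [343.296 234.28 ] [ 0.5881 -0.0315  0.    ]
   tri [ 0.588  -0.026  -0.0041]
7.7 [0.5564 0.0563 0.227 ] [[ 0.2323  0.      0.9726]
 [-0.9726 -0.      0.2323]
 [ 0.     -1.      0.    ]]
```

View pics/w2.png

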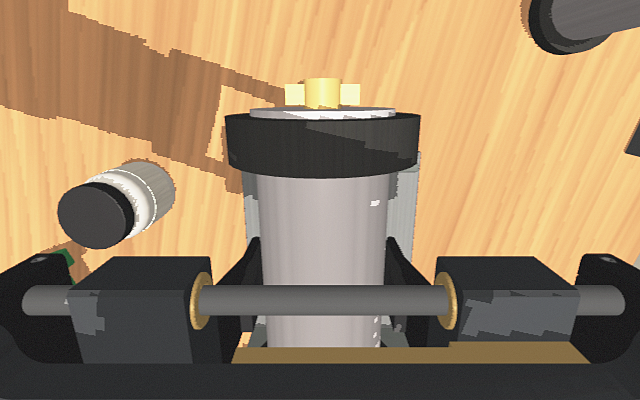

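This view shows the barrel held square in the jaws, with the wing nut at (322,92). The camera faces the +y side, so the tumbler is out of view. I'll fit the tumbler's pose from the housing corners seen in the top and scene pictures.

```bash
cat > tf.py <<'E'
from h import *
import pickle
from scipy.optimize import least_squares
np.set_printoptions(precision=4,suppress=True)
C=pickle.load(open('c2.pkl','rb'))
H=lambda x,y,z=.088:(x,y,z)
O=[]
for (u,v),P in {(450,118):H(.095,-.104),(533,100):H(.095,-.224),(566,228):H(-.095,-.224),(483,250):H(-.095,-.104)}.items():O.append(('top',(u/2.5+170,v/2.5+90),P))
for (u,v),P in {(252,375):H(-.095,-.224),(400,422):H(.095,-.224),(425,350):H(.095,-.104),(283,318):H(-.095,-.104)}.items():O.append(('scene',(u/2.306+180,v/2.308+90),P))
def W(p,P):
    c,s=np.cos(p[2]),np.sin(p[2]);return [p[0]+c*P[0]-s*P[1],p[1]+s*P[0]+c*P[1],P[2]]
if __name__=='__main__':
    f=lambda p:np.concatenate([proj(C[n],W(p,P))-np.array(px) for n,px,P in O])
    q=least_squares(f,[.585,-.022,.23],loss='soft_l1');print(q.x,np.degrees(q.x[2]));print(f(q.x).reshape(-1,2))
    q=q.x;np.save('q.npy',q)
    bx=lambda x0,x1,y0,y1,z:[(x0,y0,z),(x1,y0,z),(x1,y1,z),(x0,y1,z)]
    polys=[bx(-.095,.095,-.224,-.104,.088),bx(-.075,.075,.104,.112,.085),bx(.028,.0281,-.104,.104,.061),bx(-.028,-.0281,-.104,.104,.061),bx(-.028,.046,-.21,-.118,.122)]
    out=[]
    for n,(r0,c0) in(('top',(120,280)),('scene',(165,270))):
        S=6;im=cv2.resize(C[n][0][r0:r0+98 if n=='top' else r0+120,c0:c0+130],None,fx=S,fy=S,interpolation=cv2.INTER_CUBIC)
        for po in polys:
            pts=np.array([(proj(C[n],W(q,P))-[c0,r0]+.5)*S for P in po]).round().astype(np.int32);cv2.polylines(im,[pts],True,(0,0,255),1)
        out.append(im)
    o=np.vstack(out);o=cv2.resize(o,None,fx=600/o.shape[0],fy=600/o.shape[0],interpolation=cv2.INTER_AREA) if 0 else np.hstack([cv2.resize(x,(400,int(x.shape[0]*400/x.shape[1]))) if 0 else cv2.copyMakeBorder(x,0,720-x.shape[0],0,0,0) for x in out])
    o=cv2.resize(o,(800,int(o.shape[0]*800/o.shape[1])),interpolation=cv2.INTER_AREA);cv2.imwrite('pics/ov.png',o);print(o.shape)
E
python3 tf.py
```

```text
[ 0.5823 -0.0227  0.2349] 13.459284013286881
[[-0.4849 -0.8939]
 [-0.2673 -2.0514]
 [ 0.7789 -0.5794]
 [ 0.2543 -0.7974]
 [-2.4786 -0.0024]
 [-2.0402 -1.8625]
 [-0.0599 -0.0656]
 [ 0.2719 -2.609 ]]
(369, 800, 3)
```

View pics/ov.png

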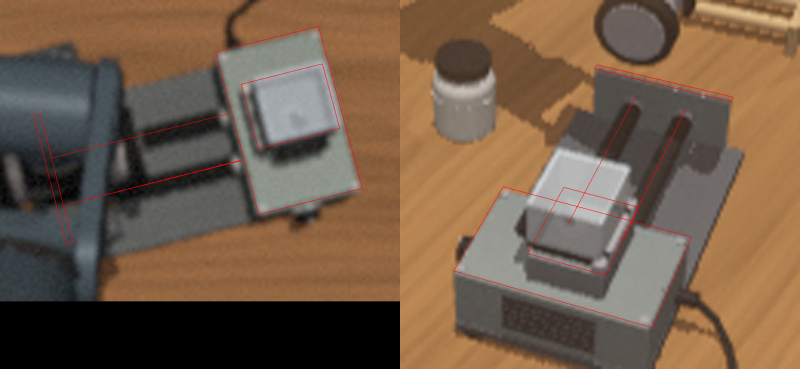

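The overlay lines up with the housing top, rollers and end plate to 1–2 mm. The bed is at about (0.583, -0.0225), yaw 13.45°, and the networks agree.

Call:
arm_command(translation=[[0.4, 0, 0.1], [0.8, 0, 0.1], [1, 0, 0.1], [1, 0, 0.1]], rotation=[[0, 0, 0], [0, 0, 0], [0, 0, 0], [0, 0, 0]], grip=[1, 1, 1, 1])

```text
time_s: 8.1
position: [0.5837, -0.0221, 0.2269]
tcp_rot: [[0.229, 0.001, 0.973], [-0.973, -0.001, 0.229], [0.001, -1.0, 0.001]]
force: [-0.5, 0.1, -5.6]
opening: 0.657
```

Call:
arm_command(translation=[[0.05, 0.3, 0], [0.05, 0.6, 0], [0.05, 0.8, 0], [0.05, 0.8, 0]], rotation=[[0, 0, 0], [0, 0, 0], [0, 0, 0], [0, 0, 0]], grip=[1, 1, 1, 1])

```text
time_s: 8.5
position: [0.5811, -0.0222, 0.1604]
tcp_rot: [[0.232, -0.007, 0.973], [-0.973, 0.002, 0.233], [-0.004, -1.0, -0.006]]
force: [-0.5, -0.1, -6.9]
opening: 0.659
```

```bash
python3 - <<'E'
from h import *
np.set_printoptions(precision=4,suppress=True)
C=cam('wrist');cv2.imwrite('pics/w3.png',C[0]);s=bot.read_state();print(s['time_s'],s['position'],s['tcp_rot'],s['force'])
q=np.load('q.npy')
from tf import W
for P in((-.075,.112,.085),(.075,.112,.085),(-.095,.112,.01),(.095,.112,.01)):print(P,proj(C,W(q,P)))
R=s['tcp_rot'];
for k in(-.075,):print('tyre top',proj(C,s['position']+R@[k-.0015,.003-.04,0]))
E
```

```text
8.55 [ 0.5824 -0.0225  0.1619] [[ 0.2326 -0.0038  0.9726]
 [-0.9726  0.0015  0.2326]
 [-0.0023 -1.     -0.0033]] [-0.4433  0.6014 -6.2827]
(-0.075, 0.112, 0.085) [202.1276  43.3617]
(0.075, 0.112, 0.085) [453.2731  43.0138]
(-0.095, 0.112, 0.01) [210.3011  57.8398]
(0.095, 0.112, 0.01) [443.862   57.5805]
tyre top [330.251  112.6289]
```

View pics/w3.png

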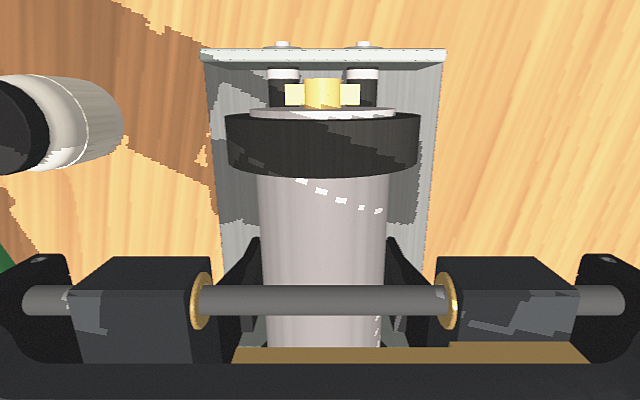

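The end plate's top edge runs from (201,50) to (447,55), centred at column 324. The tyre is centred at column 322 and the roller ends at 284 and 363, so the barrel is centred across the bed. I'll lower it.

Call:
arm_command(translation=[[0.02, 0.2, 0.02], [0.02, 0.4, 0.02], [0.02, 0.6, 0.02], [0.02, 0.75, 0.02], [0.02, 0.77, 0.02]], rotation=[[0, 0, 0], [0, 0, 0], [0, 0, 0], [0, 0, 0], [0, 0, 0]], grip=[1, 1, 1, 1, 1])

```text
time_s: 9.05
position: [0.5853, -0.0243, 0.1008]
tcp_rot: [[0.233, -0.001, 0.973], [-0.973, 0.001, 0.233], [-0.001, -1.0, -0.001]]
force: [-0.6, -1.1, -5.5]
opening: 0.66
```

Call:
arm_command(translation=[[0, 0.01, 0], [0, 0.02, 0], [0, 0.03, 0], [0, 0.03, 0]], rotation=[[0, 0, 0], [0, 0, 0], [0, 0, 0], [0, 0, 0]], grip=[1, 1, 1, 1])

```text
time_s: 9.45
position: [0.586, -0.0248, 0.0995]
tcp_rot: [[0.232, 0.001, 0.973], [-0.973, -0.0, 0.232], [0.0, -1.0, 0.001]]
force: [-0.0, 1.2, -6.1]
opening: 0.654
```

Call:
arm_command(translation=[[0, 0.01, 0], [0, 0.02, 0], [0, 0.02, 0], [0, 0.02, 0]], rotation=[[0, 0, 0], [0, 0, 0], [0, 0, 0], [0, 0, 0]], grip=[1, 1, 1, 1])

```text
time_s: 9.85
position: [0.5855, -0.0249, 0.099]
tcp_rot: [[0.233, 0.0, 0.973], [-0.973, -0.0, 0.233], [0.001, -1.0, 0.0]]
force: [-3.2, -0.5, 5.2]
opening: 0.655
```

```bash
python3 -c "
from h import *
s=bot.read_state();print(s['time_s'],s['position'],s['force'])"
```

```text
9.85 [ 0.5855125  -0.02490077  0.09895386] [-3.17541943 -0.52414445  5.19236697]
```

Contact: Fz is up and Fx is pushing towards -x, so the far roller touched first. I'll shift 2 mm towards -x and go down a little.

Call:
arm_command(translation=[[0, 0, -0.025], [0, 0, -0.025], [0, 0.01, -0.025], [0, 0.015, -0.025], [0, 0.015, -0.025]], rotation=[[0, 0, 0], [0, 0, 0], [0, 0, 0], [0, 0, 0], [0, 0, 0]], grip=[1, 1, 1, 1, 1])

```text
time_s: 10.35
position: [0.5823, -0.0257, 0.0971]
tcp_rot: [[0.233, -0.003, 0.973], [-0.973, -0.001, 0.233], [0.0, -1.0, -0.003]]
force: [-6.2, -1.0, 8.2]
opening: 0.659
```

Call:
arm_command(translation=[[0, 0, -0.01], [0, 0, -0.02], [0, 0, -0.025], [0, 0, -0.025]], rotation=[[0, 0, 0], [0, 0, 0], [0, 0, 0], [0, 0, 0]], grip=[1, 1, 1, 1])

```text
time_s: 10.75
position: [0.5813, -0.0259, 0.0964]
tcp_rot: [[0.232, -0.001, 0.973], [-0.973, -0.0, 0.232], [0.0, -1.0, -0.001]]
force: [-4.4, -1.1, 4.8]
opening: 0.661
```

It is seated, with the TCP at 0.0964 m and an expected 0.0965 m. I'll release and lift straight up.

Call:
arm_command(translation=[[0, 0, 0], [0, 0, 0], [0, 0, 0], [0, 0, 0], [0, 0, 0]], rotation=[[0, 0, 0], [0, 0, 0], [0, 0, 0], [0, 0, 0], [0, 0, 0]], grip=[-0.4, -0.5, -1, -1, -1])

```text
time_s: 11.25
position: [0.5821, -0.0256, 0.096]
tcp_rot: [[0.232, 0.001, 0.973], [-0.973, -0.0, 0.232], [0.0, -1.0, 0.001]]
force: [0.5, 0.8, 0.5]
opening: 0.93
```

Call:
arm_command(translation=[[0, -0.1, 0], [0, -0.3, 0], [0, -0.6, 0], [0, -1, 0], [0, -1, 0]], rotation=[[0, 0, 0], [0, 0, 0], [0, 0, 0], [0, 0, 0], [0, 0, 0]], grip=[-1, -1, -1, -1, -1])

```text
time_s: 11.75
position: [0.5849, -0.0262, 0.1809]
tcp_rot: [[0.232, 0.01, 0.973], [-0.973, -0.002, 0.233], [0.004, -1.0, 0.009]]
force: [-0.3, 0.2, -0.6]
opening: 1.0
```

Call:
arm_command(translation=[[0, -0.5, 0], [0, -1, 0], [0, -1, 0], [0, -1, 0]], rotation=[[0, 0, 0], [0, 0, 0], [0, 0, 0], [0, 0, 0]], grip=[-1, -1, -1, -1])

```text
time_s: 12.15
position: [0.582, -0.0256, 0.2569]
tcp_rot: [[0.232, 0.002, 0.973], [-0.973, -0.0, 0.232], [0.001, -1.0, 0.002]]
force: [-1.0, 0.1, 0.3]
opening: 1.003
```

```bash
python3 - <<'E'
from h import *
from tf import W
np.set_printoptions(precision=4,suppress=True)
q=np.load('q.npy')
C={n:cam(n) for n in('wrist','scene')}
for t,z in (('barrel_mid',.0926),('lip',.126),('switch',.122),('hinge',.128)):
    for n in C:
        for r in models.spot_point(n,t)[:1]:
            p=np.array(r['point'])*[640,400];print(t,n,round(r['conf'],2),p,onz(C[n],p,z))
s=bot.read_state();print(s['time_s'],s['position'],s['force'],s['joint_positions'])
print('switch est',W(q,(.004,-.164,.122)),'lip',W(q,(.046-.082,-.164,.126)))
w=C['wrist'][0];sc=C['scene'][0][165:285,270:400]
cv2.imwrite('pics/w4.png',np.hstack([cv2.resize(w,(480,300)),cv2.resize(sc,(320,300),interpolation=cv2.INTER_CUBIC)]))
E
```

```text
barrel_mid wrist 0.64 [321.024 185.48 ] [ 0.5794 -0.0268  0.0926]
barrel_mid scene 0.82 [319.488 131.8  ] [0.2684 0.3032 0.0926]
lip wrist 0.59 [282.112 350.6  ] [ 0.579  -0.1934  0.126 ]
lip scene 0.9 [313.984 232.6  ] [ 0.5815 -0.186   0.126 ]
switch wrist 0.74 [362.816 349.52 ] [ 0.6587 -0.1768  0.122 ]
switch scene 0.91 [329.792 237.52 ] [ 0.6267 -0.1736  0.122 ]
hinge wrist 0.83 [361.728 350.68 ] [ 0.6559 -0.1734  0.128 ]
hinge scene 0.69 [339.776 241.8  ] [ 0.6618 -0.1772  0.128 ]
12.65 [ 0.5816 -0.0256  0.2556] [ 0.0886 -0.4302  1.0212] [-13.5141  26.2029  87.6404  -0.0009  66.2125 -26.9516]
switch est [np.float64(0.6243703446558571), np.float64(-0.18126748543275323), 0.122] lip [np.float64(0.5854689219485654), np.float64(-0.19057765789885786), 0.126]
```

View pics/w4.png

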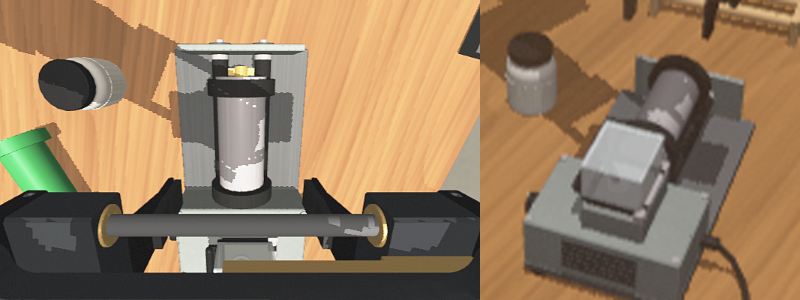

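The barrel lies on both rollers at about bed x 0 and y -4 mm, well inside the limits, with the wing nut towards the end plate. The toggle bat and lip sit at the hood on the housing. Next I turn the gripper so the closed fingers point at the hood from the robot's side, pitched down, with the camera above.

Call:
arm_command(translation=[[0.2, 0, -0.2], [0.4, 0, -0.4], [0.6, 0, -0.6], [0.9, 0, -0.75], [0.9, 0, -0.75]], rotation=[[0, 0.143, 0], [0, 0.286, 0], [0, 0.429, 0], [0, 0.572, 0], [0, 0.715, 0]], grip=[0, 1, 1, 1, 1])

```text
time_s: 13.15
position: [0.5397, -0.1124, 0.2562]
tcp_rot: [[-0.5, 0.0, 0.866], [-0.866, -0.001, -0.5], [0.001, -1.0, 0.001]]
force: [0.7, 0.3, 0.7]
opening: 0.628
```

Call:
arm_command(translation=[[0.3, 0, 0], [0.6, 0, 0], [0.8, 0, 0], [1, 0, 0], [1, 0, 0]], rotation=[[0, 0.143, 0], [0, 0.286, 0], [0, 0.429, 0], [0, 0.572, 0], [0, 0.715, 0]], grip=[1, 1, 1, 1, 1])

```text
time_s: 13.65
position: [0.5001, -0.1809, 0.2561]
tcp_rot: [[-0.955, -0.0, 0.295], [-0.295, -0.001, -0.955], [0.0, -1.0, 0.001]]
force: [-0.2, 1.0, -0.4]
opening: 0.173
```

Call:
arm_command(translation=[[0, 0, 0], [0, 0, 0], [0, 0, 0], [0, 0, 0], [0, 0, 0]], rotation=[[0, 0.07, 0.14], [0, 0.07, 0.28], [0, 0.07, 0.42], [0, 0.07, 0.56], [0, 0.07, 0.6]], grip=[1, 1, 1, 1, 1])

```text
time_s: 14.15
position: [0.5004, -0.1796, 0.2566]
tcp_rot: [[-0.787, 0.57, 0.236], [-0.178, 0.156, -0.972], [-0.591, -0.807, -0.021]]
force: [1.0, 1.1, 0.5]
opening: 0.006
```

```bash
cat > plan.py <<'E'
from h import *
import sys
from scipy.spatial.transform import Rotation as Ro
np.set_printoptions(precision=3,suppress=True)
def T():
    q=np.load('q2.npy');R=Ro.from_euler('z',q[2]).as_matrix();return R,np.array([q[0],q[1],0])
def report():
    R,t=T();s=bot.read_state();M=R.T@s['tcp_rot'];p=R.T@(s['position']-t)
    print('t',round(s['time_s'],2),'tip(tumbler)',p+M[:,1]*.022,'toolY',M[:,1],'toolX',M[:,0],'F(tumbler)',R.T@s['force'],'j',s['joint_positions'])
    return s,M,p
def plan(tip,beta):
    s,M,p=report();b=np.radians(beta);y=np.array([np.cos(b),0,-np.sin(b)]);x=-np.array([np.sin(b),0,np.cos(b)])
    G=np.c_[x,y,np.cross(x,y)];d=M.T@(np.array(tip)-y*.022-p);r=Ro.from_matrix(M.T@G).as_rotvec(degrees=True)
    print('trans share',d/.08,'rot share',r/60)
if __name__=='__main__':
    a=[float(v) for v in sys.argv[1:]];plan(a[:3],a[3])
E
python3 - <<'E'
import numpy as np
q=np.load('q.npy');X=np.array([np.cos(q[2]),np.sin(q[2])]);q[:2]-=.002*X;np.save('q2.npy',q);print(q)
E
python3 plan.py -.11 -.164 .17 30
```

```text
[ 0.58036342 -0.02316818  0.23490882]
t 14.15 tip(tumbler) [-0.101 -0.133  0.239] toolY [ 0.591  0.019 -0.807] toolX [-0.807  0.01  -0.591] F(tumbler) [1.211 0.864 0.492] j [-49.302  17.746 114.813  51.626  42.895 -10.238]
trans share [0.704 0.645 0.399] rot share [ 0.016 -0.013  0.397]
```

Call:
arm_command(translation=[[0.2, 0.2, 0.1], [0.4, 0.4, 0.2], [0.6, 0.6, 0.3], [0.7, 0.65, 0.4], [0.7, 0.65, 0.4]], rotation=[[0, 0, 0.14], [0.016, -0.013, 0.28], [0.016, -0.013, 0.397], [0.016, -0.013, 0.397], [0.016, -0.013, 0.397]], grip=[1, 1, 1, 1, 1])

```text
time_s: 14.65
position: [0.4942, -0.213, 0.1807]
tcp_rot: [[-0.492, 0.838, 0.235], [-0.12, 0.203, -0.972], [-0.862, -0.507, 0.0]]
force: [0.1, -0.1, -0.4]
opening: 0.004
```

```bash
python3 plan.py -.07 -.164 .118 30; python3 - <<'E'
from h import *
from plan import T
np.set_printoptions(precision=4,suppress=True)
R,t=T();C=cam('wrist');im=C[0].copy()
for k,t2,P in(('lip','lip',(-.04,-.164,.126)),('switch','switch',(0,-.164,.122)),('hinge','hinge',(.042,-.164,.128))):
    print(k,'pred',proj(C,R@P+t),[(round(r['conf'],2),np.array(r['point'])*[640,400]) for r in models.spot_point('wrist',t2)[:2]])
for x,y,z in((-.095,-.104,.088),(-.095,-.224,.088),(.095,-.224,.088),(-.028,-.118,.122),(-.028,-.21,.122),(-.03,-.1255,.126),(-.03,-.2025,.126)):print((x,y,z),proj(C,R@[x,y,z]+t))
cv2.imwrite('pics/w5.png',im)
E
```

```text
t 14.65 tip(tumbler) [-0.109 -0.165  0.17 ] toolY [ 0.862  0.002 -0.507] toolX [-0.507 -0.002 -0.862] F(tumbler) [ 0.071 -0.095 -0.353] j [-63.817  38.855 126.715  93.783  57.479 -73.258]
trans share [ 0.31   0.747 -0.006] rot share [0.002 0.002 0.008]
lip pred [320.6549 209.8528] [(0.75, array([325.184, 207.92 ]))]
switch pred [321.0119 177.908 ] []
hinge pred [321.2715 142.328 ] [(0.3, array([326.08, 210.08]))]
(-0.095, -0.104, 0.088) [241.0203 297.7576]
(-0.095, -0.224, 0.088) [399.8655 298.1088]
(0.095, -0.224, 0.088) [374.3173 141.4299]
(-0.028, -0.118, 0.122) [264.3872 201.7381]
(-0.028, -0.21, 0.122) [377.2266 201.9249]
(-0.03, -0.1255, 0.126) [272.7732 200.2845]
(-0.03, -0.2025, 0.126) [368.7435 200.4425]
```

View pics/w5.png

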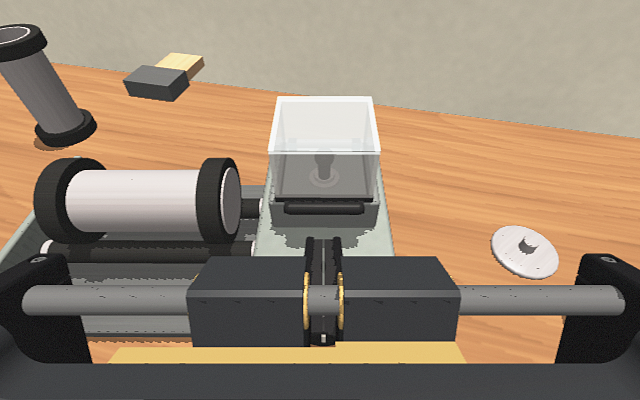

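The picture shows the lip as a black bar at (325,208), the toggle leaning towards us at (323,165) inside the clear hood, the closed fingertips at (323,240), and the barrel on the rollers at (135,200). With the camera's sideways bias taken into account, the tumbler lies about 4 mm more towards -y, so I aim at y = -0.168. The fingertip goes low in front of the lip first, then under it.

```bash
python3 plan.py -.08 -.168 .108 30
```

```text
t 14.85 tip(tumbler) [-0.109 -0.162  0.169] toolY [ 0.86   0.008 -0.511] toolX [-0.511  0.005 -0.86 ] F(tumbler) [ 0.848 -0.216 -0.605] j [-63.701  38.685 126.707  93.323  57.277 -72.447]
trans share [0.476 0.704 0.076] rot share [ 0.007 -0.004  0.012]
```

Call:
arm_command(translation=[[0.2, 0.3, 0.07], [0.4, 0.6, 0.07], [0.48, 0.7, 0.07], [0.48, 0.7, 0.07]], rotation=[[0.005, 0, 0.01], [0.005, 0, 0.01], [0.005, 0, 0.01], [0.005, 0, 0.01]], grip=[1, 1, 1, 1])

```text
time_s: 15.25
position: [0.5238, -0.2083, 0.1203]
tcp_rot: [[-0.486, 0.841, 0.236], [-0.117, 0.205, -0.972], [-0.866, -0.5, -0.001]]
force: [0.0, -0.2, 0.0]
opening: 0.001
```

Call:
arm_command(translation=[[-0.05, 0.09, 0], [-0.1, 0.18, 0], [-0.16, 0.28, 0], [-0.21, 0.37, 0], [-0.21, 0.37, 0]], rotation=[[0, 0, 0], [0, 0, 0], [0, 0, 0], [0, 0, 0], [0, 0, 0]], grip=[1, 1, 1, 1, 1])

```text
time_s: 15.75
position: [0.5571, -0.201, 0.1199]
tcp_rot: [[-0.486, 0.842, 0.235], [-0.117, 0.203, -0.972], [-0.866, -0.5, 0.0]]
force: [-0.4, 0.8, 0.3]
opening: 0.008
```

```bash
python3 plan.py -.04 -.168 .130 30; python3 - <<'E'
from h import *
C=cam('wrist');cv2.imwrite('pics/w6.png',C[0])
E
```

```text
t 15.75 tip(tumbler) [-0.045 -0.167  0.109] toolY [ 0.866  0.002 -0.5  ] toolX [-0.5   -0.001 -0.866] F(tumbler) [-0.215  0.872  0.298] j [-54.779  48.049 121.683 105.647  56.732 -78.578]
trans share [-0.259 -0.078  0.006] rot share [ 0.002  0.001 -0.   ]
```

View pics/w6.png

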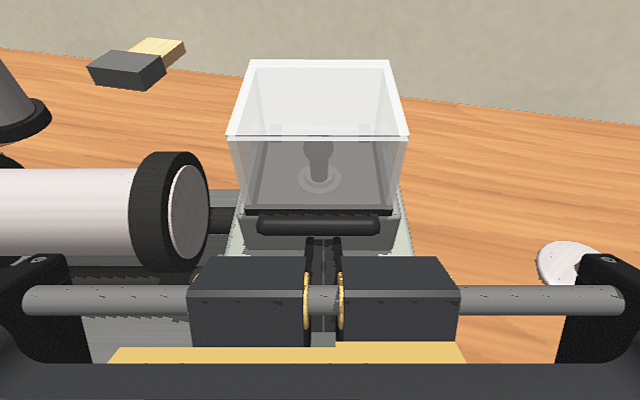

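The lip bar runs from (257,225) to (380,225), centred at column 318. The fingertips are at (323,238), just below it and about 2 mm off centre, which is fine. The toggle is at (319,160). I'll check the depth numerically before lifting.

```bash
python3 - <<'E'
from h import *
from plan import T
np.set_printoptions(precision=4,suppress=True)
R,t=T();s=bot.read_state();C=cam('wrist')
M=s['tcp_rot'];p=s['position']
for a in(-.0095,.0,.0095):print('tip',a,proj(C,p+M@[a,.022,0]))
for P in((-.041,-.166,.136),(-.046,-.166,.131),(-.041,-.166,.126),(-.03,-.166,.178),(-.03,-.166,.126)):print(P,proj(C,R@P+t))
E
```

```text
tip -0.0095 [320.2614 238.4449]
tip 0.0 [320.3148 254.4775]
tip 0.0095 [320.3666 270.0159]
(-0.041, -0.166, 0.136) [317.2138 215.9176]
(-0.046, -0.166, 0.131) [317.2229 230.1838]
(-0.041, -0.166, 0.126) [317.488  228.3607]
(-0.03, -0.166, 0.178) [316.1537 132.1789]
(-0.03, -0.166, 0.126) [317.7472 212.1251]
```

The tip's top corner is about (-0.040, z 0.117), under the lip at -0.046 to -0.030, and the prediction and picture agree within 2 mm. I'll lift.

Call:
arm_command(translation=[[-0.05, 0.01, -0.02], [-0.1, -0.01, -0.02], [-0.16, -0.03, -0.02], [-0.23, -0.06, -0.02], [-0.23, -0.06, -0.02]], rotation=[[0, 0, 0], [0, 0, 0], [0, 0, 0], [0, 0, 0], [0, 0, 0]], grip=[1, 1, 1, 1, 1])

```text
time_s: 16.35
position: [0.5603, -0.1986, 0.1383]
tcp_rot: [[-0.487, 0.842, 0.233], [-0.116, 0.202, -0.972], [-0.866, -0.5, -0.001]]
force: [-2.7, 0.6, -0.6]
opening: 0.005
```

```bash
python3 plan.py -.033 -.1665 .160 30
```

```text
t 16.35 tip(tumbler) [-0.041 -0.166  0.127] toolY [ 0.866  0.001 -0.5  ] toolX [-0.5    0.001 -0.866] F(tumbler) [-2.509  1.258 -0.641] j [-54.172  45.334 121.563 104.476  55.813 -75.24 ]
trans share [-0.405 -0.115  0.006] rot share [ 0.001 -0.001  0.   ]
```

```bash
python3 - <<'E'
from h import *
C=cam('wrist');cv2.imwrite('pics/w7.png',cv2.resize(C[0][40:290,180:460],None,fx=2.2,fy=2.2,interpolation=cv2.INTER_CUBIC))
E
```

```text
(no output)
```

View pics/w7.png

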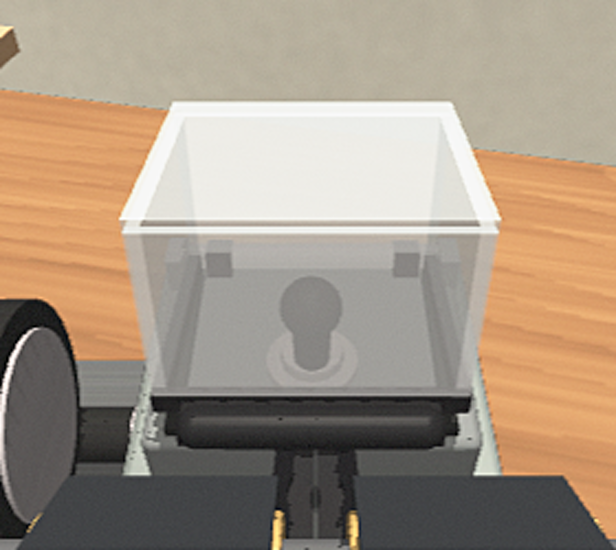

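The lip, at crop (310,425), now hides the fingertips, so they are under it. I'll continue up carefully.

Call:
arm_command(translation=[[-0.05, -0.03, 0], [-0.1, -0.06, 0], [-0.15, -0.08, 0], [-0.15, -0.08, 0]], rotation=[[0, 0, 0], [0, 0, 0], [0, 0, 0], [0, 0, 0]], grip=[1, 1, 1, 1])

```text
time_s: 16.8
position: [0.5614, -0.1988, 0.152]
tcp_rot: [[-0.486, 0.842, 0.233], [-0.116, 0.202, -0.972], [-0.866, -0.5, -0.0]]
force: [-0.4, -0.8, -2.0]
opening: 0.011
```

```bash
python3 plan.py -.033 -.1665 .160 30; python3 - <<'E'
from h import *
from plan import T
np.set_printoptions(precision=4,suppress=True)
R,t=T();C=cam('wrist');c=np.array([.042,-.166,.128])
for th in(0,.1,.2,.3,.4,.5):
    f=lambda r,h:proj(C,R@(c+[-r*np.cos(th)+h*np.sin(th),0,r*np.sin(th)+h*np.cos(th)])+t)
    print(th,'front top',f(.072,.05),'lip',f(.083,.003))
cv2.imwrite('pics/w8.png',C[0])
g=cv2.cvtColor(C[0],cv2.COLOR_BGR2GRAY)[:,300:340].mean(1);print([int(x) for x in g[60:250:3]])
E
```

```text
t 16.8 tip(tumbler) [-0.04  -0.166  0.141] toolY [ 0.866  0.    -0.5  ] toolX [-0.5    0.    -0.866] F(tumbler) [-0.541 -0.646 -2.02 ] j [-54.082  43.388 121.392 103.196  55.332 -72.817]
trans share [-0.252 -0.04   0.001] rot share [ 0. -0. -0.]
0 front top [319.064 193.89 ] lip [319.7089 265.3467]
0.1 front top [319.0159 175.8266] lip [319.5933 256.1914]
0.2 front top [318.9905 157.441 ] lip [319.4838 245.2972]
0.3 front top [318.9887 139.2165] lip [319.3831 232.7539]
0.4 front top [319.0105 121.6319] lip [319.2942 218.725 ]
0.5 front top [319.0547 105.1293] lip [319.2201 203.4499]
[171, 171, 171, 170, 170, 171, 171, 171, 171, 171, 170, 170, 170, 170, 157, 239, 246, 236, 236, 237, 237, 237, 236, 236, 236, 239, 201, 241, 203, 204, 205, 204, 204, 204, 204, 204, 202, 201, 200, 174, 176, 176, 171, 165, 163, 163, 163, 162, 162, 165, 171, 172, 175, 169, 38, 53, 98, 61, 48, 38, 29, 49, 47, 49]
```

The hood's front top edge is at row ~139, which gives an opening of about 0.3 rad, so it is lifting. I'll carry on up, then push forward.

Call:
arm_command(translation=[[-0.06, -0.01, 0], [-0.12, -0.02, 0], [-0.19, -0.03, 0], [-0.25, -0.04, 0], [-0.25, -0.04, 0]], rotation=[[0, 0, 0], [0, 0, 0], [0, 0, 0], [0, 0, 0], [0, 0, 0]], grip=[1, 1, 1, 1, 1])

```text
time_s: 17.35
position: [0.5685, -0.1969, 0.171]
tcp_rot: [[-0.486, 0.842, 0.234], [-0.116, 0.202, -0.972], [-0.866, -0.5, -0.0]]
force: [0.3, 0.1, -2.7]
opening: 0.006
```

```bash
cat > chk.py <<'E'
from h import *
from plan import T,plan
import sys
np.set_printoptions(precision=3,suppress=True)
plan([float(v) for v in sys.argv[2:5]],30)
R,t=T();C=cam('wrist');c=np.array([.042,-.166,.128])
for th in np.arange(0,1.01,.2):
    f=lambda r,h:proj(C,R@(c+[-r*np.cos(th)+h*np.sin(th),0,r*np.sin(th)+h*np.cos(th)])+t)
    print(th,'front top',f(.072,.05)[1],'lip',f(.083,.003)[1])
for j in(0,.38,.76):print('ball',j,proj(C,R@[np.sin(j-.38)*.0405,-.166,.122+np.cos(j-.38)*.0405]+t))
cv2.imwrite(sys.argv[1],C[0][0:300,120:520])
E
python3 chk.py pics/w9.png .002 -.1665 .158
```

```text
t 17.35 tip(tumbler) [-0.033 -0.166  0.16 ] toolY [ 0.866  0.001 -0.5  ] toolX [-0.5   -0.    -0.866] F(tumbler) [ 0.346 -0.007 -2.664] j [-53.102  40.671 120.543 101.697  54.286 -68.634]
trans share [-0.197  0.391  0.004] rot share [ 0.001  0.    -0.   ]
0.0 front top 229.96633168782452 lip 293.1897799326915
0.2 front top 195.91485666401502 lip 275.68723973992786
0.4 front top 161.6812989134948 lip 251.78232228306666
0.6000000000000001 front top 130.64046508181877 lip 222.82589415556555
0.8 front top 105.41662126477095 lip 191.1815960617699
1.0 front top 87.4224921927145 lip 159.82753064559648
ball 0 [320.161 228.753]
ball 0.38 [320.286 206.159]
ball 0.76 [320.462 191.676]
```

View pics/w9.png

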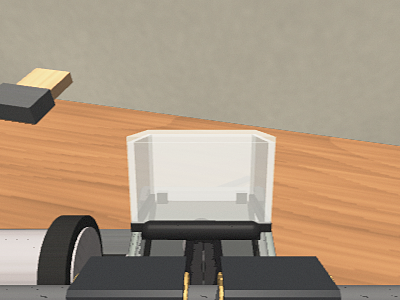

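The hood is up about 0.57 rad, with its lip at crop row 227. The next move pushes forward into the toggle.

Call:
arm_command(translation=[[-0.05, 0.1, 0], [-0.1, 0.2, 0], [-0.15, 0.3, 0], [-0.2, 0.39, 0], [-0.2, 0.39, 0]], rotation=[[0, 0, 0], [0, 0, 0], [0, 0, 0], [0, 0, 0], [0, 0, 0]], grip=[1, 1, 1, 1, 1])

```text
time_s: 17.9
position: [0.603, -0.1883, 0.168]
tcp_rot: [[-0.487, 0.841, 0.234], [-0.116, 0.203, -0.972], [-0.866, -0.501, -0.001]]
force: [0.0, -1.0, -4.4]
opening: 0.008
```

```bash
python3 chk.py pics/w10.png .008 -.1665 .158
```

```text
t 17.9 tip(tumbler) [ 0.003 -0.166  0.157] toolY [ 0.866  0.002 -0.501] toolX [-0.501  0.    -0.866] F(tumbler) [-0.213 -0.987 -4.362] j [-48.635  41.268 117.199 104.042  52.129 -65.629]
trans share [-0.045  0.052  0.007] rot share [ 0.002 -0.     0.001]
0.0 front top 291.43050136708496 lip 354.53313189827253
0.2 front top 251.94564337358523 lip 338.2464412767189
0.4 front top 210.82352955101945 lip 313.45328100209383
0.6000000000000001 front top 172.59087474413536 lip 281.331846094163
0.8 front top 140.86905368039365 lip 244.5772369489424
1.0 front top 117.63568214040355 lip 206.95797507004855
ball 0 [320.301 281.243]
ball 0.38 [320.452 252.816]
ball 0.76 [320.663 233.202]
```

View pics/w10.png

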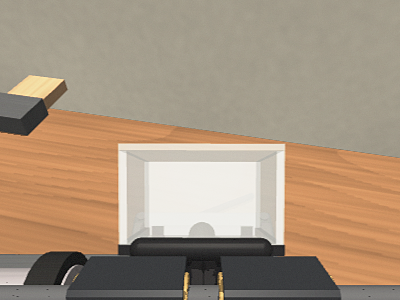

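The ball shows at crop (201,232), matching the predicted "on" row of 233, and the hood is held at ~0.8 rad, so the toggle has flipped. I'll withdraw straight back and let the hood drop.

Call:
arm_command(translation=[[0.12, -0.2, 0], [0.24, -0.4, 0], [0.36, -0.62, 0], [0.5, -0.86, 0], [0.56, -0.97, 0]], rotation=[[0, 0, 0], [0, 0, 0], [0, 0, 0], [0, 0, 0], [0, 0, 0]], grip=[1, 1, 1, 1, 1])

```text
time_s: 18.45
position: [0.5142, -0.2103, 0.1686]
tcp_rot: [[-0.486, 0.843, 0.231], [-0.113, 0.202, -0.973], [-0.866, -0.499, -0.003]]
force: [0.4, -1.0, -0.2]
opening: 0.005
```

Call:
arm_command(translation=[[0, -0.3, 0], [0, -0.5, 0], [0, -0.5, 0], [0, -0.5, 0], [0, -0.5, 0]], rotation=[[0, 0, 0], [0, 0, 0], [0, 0, 0], [0, 0, 0], [0, 0, 0]], grip=[1, 1, 1, 1, 1])

```text
time_s: 18.95
position: [0.4819, -0.2178, 0.1883]
tcp_rot: [[-0.486, 0.842, 0.234], [-0.116, 0.203, -0.972], [-0.866, -0.5, -0.001]]
force: [-0.1, 0.3, -0.0]
opening: 0.005
```

```bash
python3 chk.py pics/w11a.png -.1 -.166 .18; python3 - <<'E'
from h import *
C=cam('wrist');S=cam('scene')
cv2.imwrite('pics/w11.png',np.hstack([cv2.resize(C[0][60:300,120:420],(500,400)),cv2.resize(S[0][165:285,270:360],(300,400),interpolation=cv2.INTER_CUBIC)]))
E
```

```text
t 18.95 tip(tumbler) [-0.122 -0.166  0.177] toolY [ 0.866  0.001 -0.5  ] toolX [-0.5    0.001 -0.866] F(tumbler) [-0.061  0.289 -0.026] j [-66.117  37.951 127.411  91.612  58.462 -72.957]
trans share [-0.167  0.221 -0.004] rot share [ 0.001 -0.001  0.   ]
0.0 front top 147.39045252877418 lip 201.7580315025911
0.2 front top 122.97456045706393 lip 185.47629748581284
0.4 front top 99.50731358529889 lip 165.72900732704105
0.6000000000000001 front top 78.87602528271366 lip 143.7049344799819
0.8 front top 62.52078244950895 lip 121.0168410725319
1.0 front top 51.24004926209584 lip 99.45811163670005
ball 0 [320.91 153.84]
ball 0.38 [320.977 139.463]
ball 0.76 [321.082 131.531]
```

The picture limit is reached, so I'll check the last state numerically: rows of the hood edge, the lip and the toggle ball, and the barrel position.

```bash
python3 - <<'E'
from h import *
from plan import T
np.set_printoptions(precision=3,suppress=True)
R,t=T();C=cam('wrist');g=cv2.cvtColor(C[0],cv2.COLOR_BGR2GRAY).astype(int)
print('rows 95-215:',[(r,int(g[r,318:330].mean()),int(g[r,290:300].mean())) for r in range(95,216,4)])
w5=cv2.cvtColor(cv2.imread('pics/w5.png'),cv2.COLOR_BGR2GRAY).astype(int)
print('before:',[(r,int(w5[r,318:330].mean()),int(w5[r,290:300].mean())) for r in range(95,221,4)])
for r in models.spot_point('wrist','lip')[:1]:print('lip',np.array(r['point'])*[640,400],r['conf'])
for n in('wrist','top','scene'):
    D=C if n=='wrist' else cam(n)
    for r in models.spot_point(n,'barrel_mid')[:3]:
        p=np.array(r['point'])*[640,400];print(n,r['conf'],R.T@(onz(D,p,.0926)-t))
s=bot.read_state();print(s['time_s'],s['force'])
E
```

```text
rows 95-215: [(95, 173, 170), (99, 243, 243), (103, 230, 231), (107, 231, 230), (111, 231, 231), (115, 231, 231), (119, 231, 231), (123, 230, 231), (127, 228, 231), (131, 228, 232), (135, 227, 232), (139, 227, 228), (143, 228, 229), (147, 235, 236), (151, 217, 225), (155, 116, 138), (159, 117, 138), (163, 117, 137), (167, 118, 138), (171, 126, 138), (175, 147, 139), (179, 138, 138), (183, 143, 137), (187, 138, 138), (191, 116, 116), (195, 34, 35), (199, 68, 67), (203, 54, 55), (207, 30, 29), (211, 85, 85), (215, 83, 84)]
before: [(95, 163, 150), (99, 245, 246), (103, 230, 231), (107, 231, 231), (111, 231, 231), (115, 231, 230), (119, 231, 232), (123, 231, 231), (127, 231, 231), (131, 231, 232), (135, 232, 232), (139, 234, 227), (143, 232, 229), (147, 227, 227), (151, 162, 173), (155, 108, 132), (159, 113, 137), (163, 112, 137), (167, 112, 137), (171, 112, 138), (175, 112, 138), (179, 132, 138), (183, 142, 137), (187, 137, 137), (191, 138, 138), (195, 114, 115), (199, 32, 33), (203, 52, 50), (207, 60, 58), (211, 39, 38), (215, 90, 90), (219, 84, 84)]
lip [321.408 205.2  ] 0.59
wrist 0.62 [-0.002 -0.006  0.093]
top 0.85 [-0.009 -0.004  0.093]
top 0.85 [-0.259  0.463  0.093]
top 0.43 [-0.304 -0.071  0.093]
scene 0.9 [-0.007 -0.     0.093]
scene 0.82 [-0.265 -0.143  0.093]
scene 0.56 [-0.228  0.414  0.093]
19.45 [-0.309  0.426  0.032]
```

```bash
python3 -c "
from rig import bot
print(bot.hand_in())"
```

```text
the job is handed in; nothing more can be done
None
```

The barrel is on the rollers and released, the toggle is on, and the hood has dropped shut. I handed the job in at 19.5 s of the 58 s allowed; no verdict was reported.

**What I did:**
- I gripped the steel barrel across its bare tube on the wooden rest and turned it to line up with the rollers.
- I lowered it slowly until the rollers took its weight, let go and lifted away.
- With the closed fingers I lifted the hood by its lip to about 0.8 rad (estimated from the picture) and pushed the toggle over. Then I drew straight back.

**Last checks:**
- **Barrel:** the gripper height when it seated was 0.0964 m against 0.0965 m expected. The networks put it 0 to 6 mm from midway along the rollers.
- **Barrel, disagreement:** the top camera put it 9 mm off across the rollers, the scene camera 7 mm and the wrist camera 2 mm, against a limit of 8 mm. I put this down to network error, because the seated height fits a barrel resting on both rollers.
- **Hood:** its front edge is near row 149 and its lip near 203, against predicted shut rows of 147 and 202.
- **Toggle:** with the hood up, the ball was at row 232 against 233 predicted for "on". Once the hood was shut, there was only faint darkening around row 131, which also fits "on".
- **Contact:** the last force reading was under 0.6 N, with the gripper clear of everything.
- **Not checked:** the last picture was refused because the 12-picture limit was reached, so the final state was checked only from pixel values and the networks. I did not measure the bystanders' final positions.

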